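# Shut the dough-water valve under its sliding cover

## Task

The white cover of the grey valve box on the table hides two quarter-turn valves. With the fingertips, push the cover by its upright lip all the way to the left until it stops, and leave it there; then push the marked handle, the broad paddle with the round boss on it, a quarter turn counter-clockwise to its stop so that the valve is shut. Grasp, pinch or lift nothing, leave the slim handle as it is, and leave the cups, the tape roll and the rest of the table where they are.

Things in the scene. Friction and masses are not known exactly. Their poses are not given: they have to be found in the camera images.
- valve_box: Fixed low grey box, 216 mm (x) x 280 mm (y) x 66 mm high, origin at the centre of its underside on the table; yaw within 0.2 rad. Its own +x points away from the robot, +y to the left; all 'box' directions are these. The left half is a closed deck, top at z = 0.052, over which the cover parks; aluminium channels 66 mm high along the front and back edges guide the cover.
- well (a point): Centre of the floor (z = 0.004) of the open well in the box's right half, under the cover: 130 mm along box y, 192 mm along box x, walls up to z = 0.052. It holds the two valves, one behind the other along box x, which change places.
- cover (a joint): White cover plate, 196 mm (box x) x 138 mm (box y), top face at z = 0.0595, over the well. Slide in m towards box +y (left): 0 is closed, starts within 0.015 of closed, 0.13 is the stop, fully open. It stays where it is left; moving it takes about 2 to 3 N.
- cover_lip (a point): Centre of the upright face of the cover's grey lip: a ridge 100 mm long along box x, with an upright face that looks to box -y (right), from the plate up to z = 0.075; behind it the ridge slopes down to the left. This point is 8.5 mm above the plate, on the face, and travels with the cover. Push the face towards box +y.
- paddle_axis (a point): On the vertical turning axis of the marked (broad paddle) handle, at z = 0.036, the middle of its thickness; at box y -0.065 and box x -0.070 or +0.027. The brass valve body under the handle has radius 14 mm; a short copper elbow (top z = 0.023) goes 27 mm from the axis towards box -x; the floor is free elsewhere.
- paddle_tip (a point): Point on the middle line of the paddle, 42 mm from its axis, at mid-thickness. The paddle is a flat steel plate 28 mm wide and 12 mm thick (z 0.030 to 0.042), its end 52 mm from the axis, with a round boss of 18 mm diameter, 3 mm high, on top (the mark).
- paddle_handle (a joint): Angle of the marked handle in rad, counter-clockwise from above. 0: it points to box +x (away from the robot), open; it starts between 0 and 0.25. 1.571: it points to box +y (left), against its stop, shut. Push its right-hand edge. Stiff by friction, 0.15 N m, stays where it is left.
- slim_axis (a point): The same as paddle_axis for the other valve, which must be left alone.
- slim_tip (a point): Point on the middle line of the other handle, 42 mm from its axis: a plain bar 10 mm wide, 52 mm long from the axis, no boss, same heights.
- slim_handle (a joint): Angle of the slim handle, same sense as the paddle's; starts between 0 and 0.25 and must stay as it was.
- cup_a: Loose tan lidded portion cup, 56 mm wide, 32 mm high, origin at its underside, standing left of the box.
- cup_b: A like cup, right of the box.
- tape_roll: Loose white roll of tape lying flat, 61 mm wide, 19 mm high, origin at its underside, right of the box.

How it is judged:
By the outcome, as a careful person would: the job done as asked, in the order asked, and still so for the second after the job is handed in, with the robot touching nothing.
It also fails if it takes over 45 s, if anything falls off the work surface, if the arm or the gripper's body presses on something with over 40 N, if the wrist force passes 120 N, or if a joint passes its speed limit or range.

## Robot

A 6-joint arm with a two-finger parallel gripper is mounted at the origin on the work surface; the furniture and walls round the work are solid. World frame = base frame: x ahead of the robot, y to its left, z up, the work surface at z = 0. Lengths are in mm, angles in rad, forces in N, time in s.
With the tool pointing down it reaches from about 400 to 925 mm from the base axis. Payload 12.5 kg.
Tool frame: the origin (TCP) lies at the very end of the fingers, on their centre line; the grasp point (between the pads) lies 19 mm behind it; z points along the fingers, y is the direction in which the jaws open and shut (so a half turn about z gives the same grasp; the last joint's range is limited). The gripper opens to 95 mm and grips with 3 to 60 N. Pads are 20 mm wide; open, the fingers measure 119 mm over their backs; the gripper's body (75 mm by 180 mm) begins 59 mm behind the grasp point.
Start: joints at [-1.361, 0.491, 1.559, -0, 1.092, -0.106], TCP at [194.134, -594.103, 214.661] pointing down, gripper open.
Joint ranges: [-3.1, 3.1], [-0.84, 2.19], [0.05, 2.79], [-1.13, 4.28], [0.06, 2.93], [-2.69, 2.69]. Speed limits (rad/s): [2.22, 2.22, 2.79, 3.14, 3.14, 3.14].

## Interface

Orientations are given as [roll, pitch, yaw] about the fixed x, y, z axes, in that order (R = Rz(yaw) Ry(pitch) Rx(roll)).
In Python, from cell import env gives the robot as it stands. The module is installed in compiled form; this text tells all that it offers.
- The arm moves only by the tool arm_command, never from a script. Its argument "deltas" is a list that holds one entry, the list of rows, each a list of 5 numbers: the closure, from 0 (fully open) to 1 (shut), then the shift along the world's x, y, z as a fraction of full scale, then the turn about the world's z as a fraction of full scale. In form: [[[grip, dx, dy, dz, twist], ...]]. A call has 1 to 12 rows; each row shifts and turns the pose as measured when the row begins; what a row does not reach is not made up. Full scale, the value 1, is 100 mm for a shift and pi/4 rad for a turn. A row lasts 1/12 s, in which the tool goes at most 41.7 mm and 7.16 degrees, less where a joint would pass 70% of its speed; a pose out of reach is approached as far as the arm can. A call with a number of a shift or a turn outside -1 to 1 is refused whole. A call with a gripper value outside its range is refused whole. The fingers move at their own pace and stop on an object; the grip force is fixed at half the most. Time passes only in rows, so rows that do not move let the fingers close. It gives the time, the measured TCP pose, the force and the opening at its end, in the units of the state.
- env.state(): the state, without advancing time (a new reading comes with each control period).
- env.read_camera(name): name is "scene" or "top" or "wrist"; returns a dict with "frame" (480x640x3 uint8, red, green, blue), "fx", "fy", "cx", "cy" (pixels), "k1" (the pictures are not rectified: a ray, as slopes to the right and down, at radius r is drawn at 1 + k1 r^2 times it, then the intrinsics apply), "R" (3x3) and "t" (3): a world point X has camera coordinates R X + t; the wrist camera has in their place "tool_from_camera" (4x4, takes a point from camera to tool coordinates, whose origin is the TCP and whose axes are the flange's). Camera axes: x right, y down, z forward; pixel columns grow to the right and rows downward; lengths in mm; the calibration is good to about 2 mm. A picture is of the moment at which its call begins: read the wrist's pose just before it. There is no depth.
- env.job_done(): hands the job in, once; it reports no verdict.
The state is a dict: "t": time; "joints": joint angles; "qvel": joint speeds; "tau": joint torques, N m; "eef_pos": TCP position; "tcp_rot": TCP orientation; "ft_force": force on the tool from outside, world axes, zero at the start; "moment": the same for the moment, N m; "opening": opening from 0.0 (shut) to 1.0 (fully open).
Only numpy, scipy, OpenCV 4.12 (cv2) and the standard library are available. Lean on these libraries where they do the work, as an engineer would, in place of code of your own. Each camera call takes 0.05 s, during which the arm holds its last target.

## Working session

There is one attempt and no reset: what is moved stays moved. The work goes in short steps, Python scripts to look and compute and a tool call to move; the robot and the scene stay as the last step left them, time stands still between calls to the robot, and variables do not carry over. Pictures are saved under pics/ and viewed, and the job is handed in when it is done.

Besides the shell and the picture viewer there is one more tool, called after "Emit:" by a JSON object that holds its "fn" and its "kwargs". arm_command: Moves the arm, as the interface text tells. Its arguments: {"type":"object","properties":{"deltas":{"type":"array","items":{"type":"array","items":{"type":"array","items":{"type":"number","minimum":-1,"maximum":1}}}}},"required":["deltas"]}

```bash
mkdir -p pics; cat > h.py <<'E'
import numpy as np, cv2
from cell import env
def snap(n,f):
    c=env.read_camera(n); cv2.imwrite('pics/'+f,cv2.cvtColor(c['frame'],cv2.COLOR_RGB2BGR)); return c
def ray(c,u,v):
    d=np.array([(u-c['cx'])/c['fx'],(v-c['cy'])/c['fy']]); s=d.copy()
    for _ in range(30): s=d/(1+c['k1']*(s@s))
    return np.array([s[0],s[1],1.])
def plane(c,u,v,z,T=None):
    r=ray(c,u,v)
    if T is None: R=np.array(c['R']);o=-R.T@np.array(c['t']);d=R.T@r
    else: d=T[:3,:3]@r;o=T[:3,3]
    return o+d*(z-o[2])/d[2]
def proj(c,X):
    p=np.array(c['R'])@X+np.array(c['t']); s=p[:2]/p[2]; s=s*(1+c['k1']*(s@s))
    return s[0]*c['fx']+c['cx'],s[1]*c['fy']+c['cy']
E
python3 - <<'E'
from h import *
for n in['scene','top','wrist']:
    c=snap(n,n+'0.png')
    print({k:v for k,v in c.items() if k!='frame'})
print(env.state())
E
```

```text
{'fx': 495.23706084224887, 'fy': 495.23706084224887, 'cx': 324.8933532295525, 'cy': 244.30817458668545, 'k1': -0.008942209192652434, 'R': array([[-0.10220609,  0.99449889, -0.02293202],
       [ 0.61561792,  0.04512634, -0.78675167],
       [-0.78138883, -0.09452817, -0.61684352]]), 't': array([  55.11059261, -266.57180069, 1335.42500952])}
{'fx': 532.9048460461514, 'fy': 532.9048460461514, 'cx': 325.4407536569177, 'cy': 238.3616532127767, 'k1': -0.10620985624800872, 'R': array([[ 0.01238979, -0.99991998, -0.00255353],
       [-0.99513315, -0.01208073, -0.09779605],
       [ 0.09775738,  0.00375278, -0.9952032 ]]), 't': array([  26.15682165,  550.36132472, 1052.17177741])}
{'fx': 411.00338011480784, 'fy': 411.00338011480784, 'cx': 322.52503114935547, 'cy': 239.8188908478815, 'k1': 0.017459978811350023, 'tool_from_camera': array([[ 2.70214275e-04, -9.69422127e-01, -2.45398995e-01,
         7.01315061e+01],
       [ 9.99999545e-01,  3.73613291e-05,  9.53529791e-04,
         6.56012930e-01],
       [-9.15204445e-04, -2.45399141e-01,  9.69421696e-01,
        -1.69393580e+02],
       [ 0.00000000e+00,  0.00000000e+00,  0.00000000e+00,
         1.00000000e+00]])}
{'t': 0.15, 'joints': array([-1.36057226e+00,  4.91407674e-01,  1.55929770e+00, -2.18119794e-07,
        1.09169803e+00, -1.05600680e-01]), 'qvel': array([ 0.00194368, -0.00276291, -0.00142374, -0.00115071,  0.00127201,
       -0.00037771]), 'tau': array([ 2.50791127e-03, -6.12896061e+01, -2.58278900e+01,  6.93214755e-02,
        4.73537121e-02, -5.44629779e-05]), 'eef_pos': array([ 194.11065641, -593.91303499,  214.20837582]), 'tcp_rot': array([-3.14078640e+00, -8.52638837e-05,  3.15824817e-01]), 'ft_force': array([ 0.04176577, -0.7586362 ,  0.29292713]), 'moment': array([-0.0270128 , -0.01090193,  0.02923727]), 'opening': 1.0034616721200196}
```

View pics/top0.png

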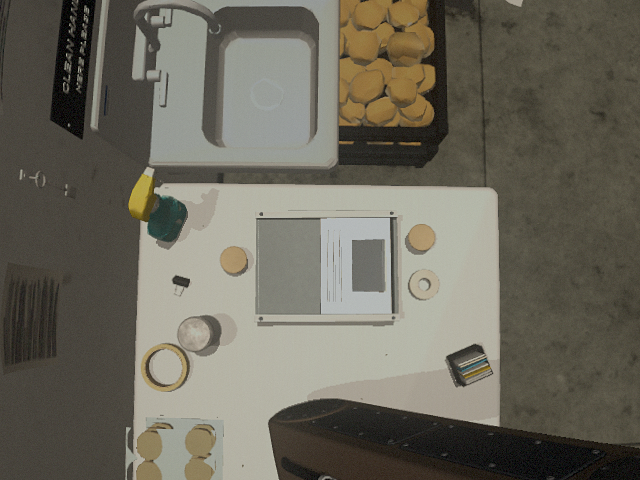

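View pics/scene0.png

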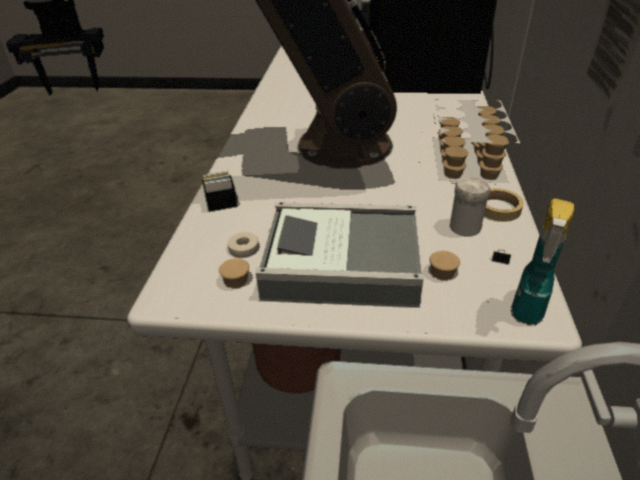

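```bash
python3 - <<'E'
from h import *
a=cv2.imread('pics/top0.png')[195:340,210:450]
cv2.imwrite('pics/topz.png',cv2.resize(a,None,fx=3.3,fy=3.3,interpolation=cv2.INTER_CUBIC))
E
```

```text
(no output)
```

View pics/topz.png

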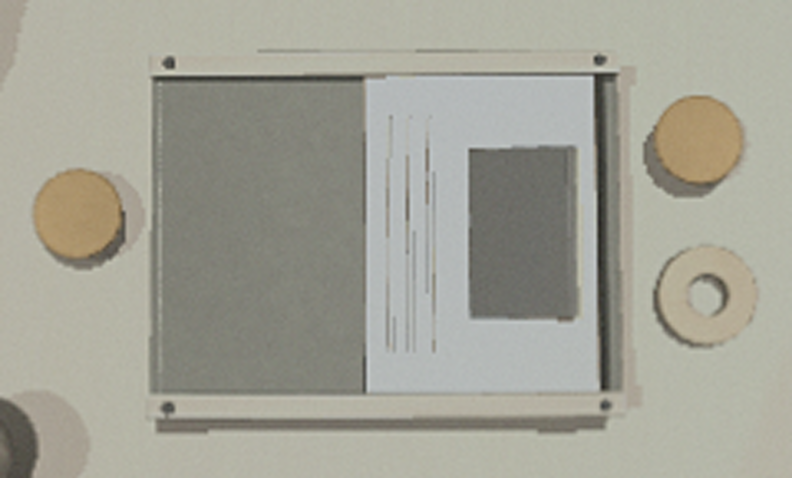

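```bash
python3 - <<'E'
from h import *
c=env.read_camera('top')
P=lambda u,v,z:plane(c,210+(u+.5)/3.3-.5,195+(v+.5)/3.3-.5,z)
q={k:P(*p,66) for k,p in dict(sBL=(168,62),sBR=(600,60),sFL=(168,407),sFR=(605,405),cBL=(152,54),cBR=(620,52),cFL=(147,417),cFR=(627,417)).items()}
for k,v in q.items(): print(k,v.round(1))
m=sum(q[k] for k in q if k[0]=='s')/4; print('ctr',m, sum(q[k] for k in q if k[0]=='c')/4)
for a,b in [('sBR','sBL'),('sFR','sFL'),('sFL','sBL'),('sFR','sBR'),('cFR','cFL'),('cBR','cBL'),('cFL','cBL')]:
    d=q[b]-q[a]; print(a,b,np.linalg.norm(d),np.arctan2(d[1],d[0])-(np.pi/2 if a[-1]!=b[-1] else 0))
for n,p in dict(lipB=(576,148,75),lipF=(577,319,75),lipBb=(578,148,60),coverBR=(595,77,59.5),coverFR=(600,390,59.5),coverBL=(366,77,59.5),coverFL=(366,390,59.5),cupa=(78,213,32),cupb=(700,140,32),tape=(706,295,19)).items(): print(n,P(*p).round(1))
E
```

```text
sBL [593.8 160.8  66. ]
sBR [598.1 -96.3  66. ]
sFL [390.1 156.2  66. ]
sFR [394.5 -99.5  66. ]
cBL [598.5 170.5  66. ]
cBR [ 603.1 -108.2   66. ]
cFL [384.1 168.4  66. ]
cFR [ 387.6 -112.5   66. ]
ctr [494.1338364  30.2908079  66.       ] [493.32783901  29.54407201  66.        ]
sBR sBL 257.1519896647679 0.01670334212038438
sFR sFL 255.72567078356846 0.016992966597340065
sFL sBL 203.74754674931145 0.02298788307316408
sFR sBR 203.669511041544 0.0159870923219122
cFR cFL 280.86715396407146 0.012441994949320412
cBR cBL 278.7974540492831 0.01634801351591486
cFL cBL 214.44301967814198 0.01006368849143346
lipB [544.5 -81.1  75. ]
lipF [444.5 -81.9  75. ]
lipBb [545.9 -83.9  60. ]
coverBR [588.8 -94.1  59.5]
coverFR [402.9 -97.4  59.5]
coverBL [587.1  42.9  59.5]
coverFL [401.4  40.5  59.5]
cupa [505.1 218.1  32. ]
cupb [ 554.5 -161.9   32. ]
tape [ 460.  -167.6   19. ]
```

Emit:
{"fn": "arm_command", "kwargs": {"deltas": [[[1,0.2,0.33,0,-0.13],[1,0.2,0.33,0,-0.13],[1,0.2,0.33,0,-0.12],[1,0.2,0.33,0,0],[1,0.2,0.33,0,0],[1,0.2,0.33,0,0],[1,0.2,0.33,0,0],[1,0.2,0.33,0,0],[1,0.2,0.33,0,0],[1,0.2,0.33,0,0],[1,0.2,0.33,0,0],[1,0,0,0,0]]]}}

```text
t: 1.2
eef_pos: [417.6, -214.5, 212.3]
tcp_rot: [-3.14, 0.0, -0.004]
ft_force: [-0.2, 0.1, -0.3]
opening: 0.217
```

Emit:
{"fn": "arm_command", "kwargs": {"deltas": [[[1,0.25,0.32,-0.15,0.025],[1,0.25,0.32,-0.15,0],[1,0.25,0.32,-0.25,0],[1,0,0,-0.3,0],[1,0,0,0,0],[1,0,0,0,0]]]}}

```text
t: 1.7
eef_pos: [489.8, -122.3, 131.6]
tcp_rot: [3.14, -0.004, 0.021]
ft_force: [0.8, 0.5, 0.8]
opening: 0.004
```

```bash
python3 - <<'E'
from h import *
print(env.state()['eef_pos'],env.state()['opening']);c=snap('wrist','w1.png');snap('top','t1.png')
E
```

```text
[ 489.80391732 -122.3248333   131.58509499] 0.004070629130843801
```

View pics/w1.png

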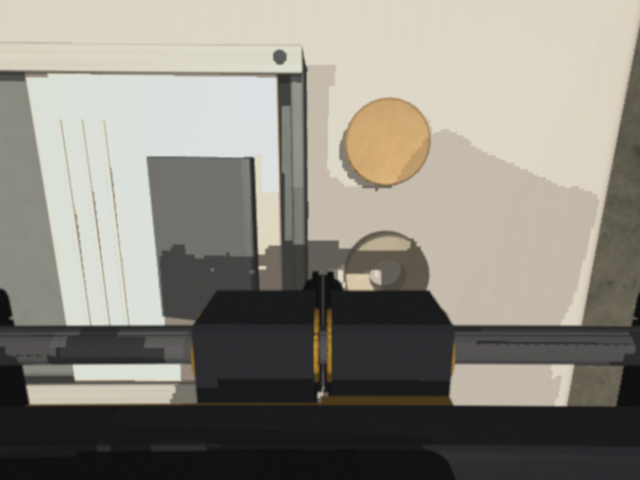

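Emit:
{"fn": "arm_command", "kwargs": {"deltas": [[[1,0.03,0.05,-0.3,0],[1,0,0,-0.25,0],[1,0,0,-0.1,0],[1,0,0,0,0],[1,0,0,0,0]]]}}

```text
t: 2.22
eef_pos: [494.7, -124.0, 73.4]
tcp_rot: [3.134, -0.017, 0.012]
ft_force: [-1.3, 0.4, 0.3]
opening: 0.007
```

Emit:
{"fn": "arm_command", "kwargs": {"deltas": [[[1,0,0.05,-0.08,0],[1,0,0.05,-0.03,0],[1,0,0,0,0],[1,0,0,0,0]]]}}

```text
t: 2.55
eef_pos: [495.9, -115.1, 65.7]
tcp_rot: [3.132, -0.023, 0.01]
ft_force: [0.6, 0.8, 0.8]
opening: 0.003
```

```bash
python3 - <<'E'
from h import *
s=env.state();print(s['eef_pos'],s['ft_force']);c=snap('wrist','w2.png');snap('scene','s2.png')
a=cv2.imread('pics/s2.png')[180:320,170:470];cv2.imwrite('pics/s2z.png',cv2.resize(a,None,fx=2.6,fy=2.6))
E
```

```text
[ 495.94049675 -115.14168369   65.65169402] [0.61180129 0.76218386 0.80528268]
```

View pics/s2z.png

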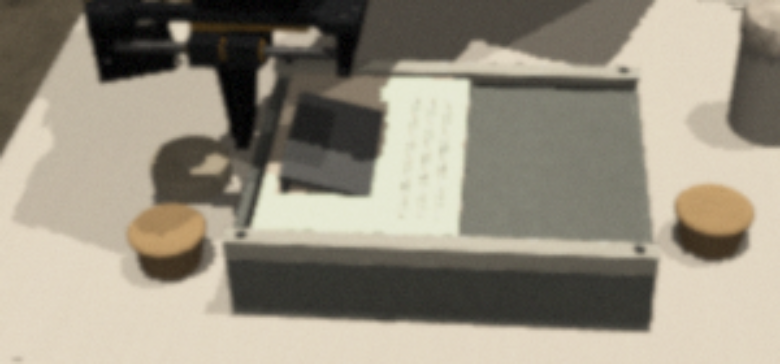

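Emit:
{"fn": "arm_command", "kwargs": {"deltas": [[[1,0,0.1,-0.01,0],[1,0,0.1,0,0],[1,0,0.1,0,0],[1,0,0.1,0,0],[1,0,0.1,0,0],[1,0,0.1,0,0]]]}}

```text
t: 3.15
eef_pos: [495.7, -50.7, 65.0]
tcp_rot: [3.131, -0.023, 0.009]
ft_force: [-0.5, -2.6, -0.9]
opening: 0.0
```

Cover sliding (2.6 N). Continue.

Emit:
{"fn": "arm_command", "kwargs": {"deltas": [[[1,0,0.1,0,0],[1,0,0.1,0,0],[1,0,0.1,0,0],[1,0,0.1,0,0],[1,0,0.08,0,0],[1,0,0.05,0,0]]]}}

```text
t: 3.65
eef_pos: [494.6, 10.0, 65.0]
tcp_rot: [3.131, -0.021, 0.011]
ft_force: [-1.8, -2.0, 1.1]
opening: 0.005
```

Emit:
{"fn": "arm_command", "kwargs": {"deltas": [[[1,0,0.06,0,0],[1,0,0.06,0,0],[1,0,0.06,0,0],[1,0,0.06,0,0]]]}}

```text
t: 3.98
eef_pos: [494.9, 31.6, 65.4]
tcp_rot: [3.124, -0.021, 0.017]
ft_force: [-10.7, -73.4, 70.2]
opening: 0.002
```

Emit:
{"fn": "arm_command", "kwargs": {"deltas": [[[1,0,-0.08,0.02,0]]]}}

```text
t: 4.07
eef_pos: [495.4, 23.0, 67.8]
tcp_rot: [3.122, -0.022, 0.018]
ft_force: [0.7, 0.5, 0.7]
opening: 0.005
```

Emit:
{"fn": "arm_command", "kwargs": {"deltas": [[[1,0,-0.05,0.3,0],[1,-0.2,-0.3,0.4,0],[1,-0.3,-0.3,0.4,0],[1,-0.3,-0.3,0.3,0],[1,-0.2,-0.1,0.0,0],[1,0,0,0,0]]]}}

```text
t: 4.57
eef_pos: [412.8, -64.5, 187.3]
tcp_rot: [3.12, -0.027, 0.017]
ft_force: [1.0, -0.3, -0.2]
opening: -0.001
```

```bash
python3 - <<'E'
from h import *
s=env.state();print(s['eef_pos'],s['tcp_rot'],s['ft_force']);c=snap('wrist','w3.png');snap('top','t3.png')
a=cv2.imread('pics/t3.png')[195:340,210:450];cv2.imwrite('pics/t3z.png',cv2.resize(a,None,fx=3.3,fy=3.3,interpolation=cv2.INTER_CUBIC))
E
```

```text
[412.77628801 -64.46484784 187.27840406] [ 3.12023078 -0.02651398  0.01704595] [ 1.04574657 -0.26458539 -0.24301027]
```

View pics/w3.png

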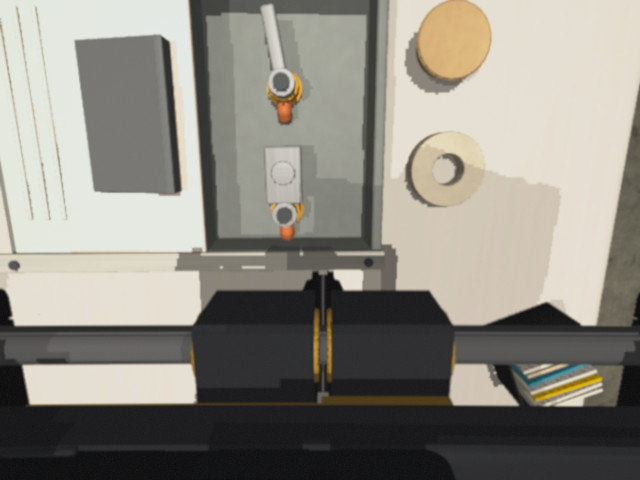

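View pics/t3z.png

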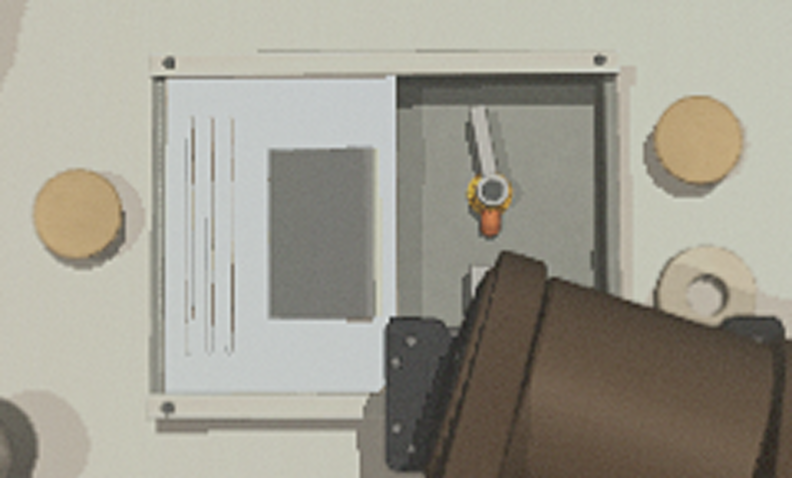

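```bash
python3 - <<'E'
from h import *
from scipy.spatial.transform import Rotation as Ro
s=env.state();c=env.read_camera('wrist')
T=np.eye(4);T[:3,:3]=Ro.from_euler('xyz',s['tcp_rot']).as_matrix();T[:3,3]=s['eef_pos'];T=T@c['tool_from_camera']
b0=np.array([493.8,30]);y=.016;Rb=np.array([[np.cos(y),-np.sin(y)],[np.sin(y),np.cos(y)]])
for n,(u,v,z) in dict(pad_axis=(285,213,48),boss=(283,173,45),padL=(265,147,42),padR=(301,147,42),padRlow=(302,203,42),slim_axis=(282,83,48),slimtip=(268,8,42),screwFR=(368,262,66),wellFR=(368,240,52)).items():
    p=plane(c,u,v,z,T); print('w',n,p.round(1),'box',(Rb.T@(p[:2]-b0)).round(1))
t=env.read_camera('top')
P=lambda u,v,z:plane(t,210+(u+.5)/3.3-.5,195+(v+.5)/3.3-.5,z)
for n,p in dict(slimax=(492,188,48),slimtip=(474,107,42),lipF=(375,319,75),lipB=(374,148,75),covBR=(396,77,59.5),covBL=(165,77,59.5)).items():
    p=P(*p); print('t',n,p.round(1),'box',(Rb.T@(p[:2]-b0)).round(1))
E
```

```text
w pad_axis [432.2 -38.4  48. ] box [-62.7 -67.5]
w boss [462.1 -36.8  45. ] box [-32.8 -66.3]
w padL [480.9 -23.3  42. ] box [-13.8 -53.1]
w padR [481.4 -50.2  42. ] box [-13.7 -80. ]
w padRlow [439.3 -51.2  42. ] box [-55.8 -80.3]
w slim_axis [525.3 -36.7  48. ] box [ 30.5 -67.2]
w slimtip [574.9 -26.8  42. ] box [ 80.2 -58.1]
w screwFR [ 399.3 -100.8   66. ] box [ -96.6 -129.3]
w wellFR [ 412.8 -102.1   52. ] box [ -83.1 -130.8]
t slimax [522.3 -33.5  48. ] box [ 27.5 -63.9]
t slimtip [571.9 -22.6  42. ] box [ 77.2 -53.8]
t lipF [443.2  35.6  75. ] box [-50.5   6.4]
t lipB [543.   37.4  75. ] box [49.3  6.7]
t covBR [587.3  25.   59.5] box [93.4 -6.5]
t covBL [585.7 163.2  59.5] box [ 94.  131.7]
```

Emit:
{"fn": "arm_command", "kwargs": {"deltas": [[[1,0.27,0.25,0,0],[1,0.27,0.25,-0.2,0],[1,0.27,0.25,-0.3,0],[1,0,0,-0.35,0],[1,0,0,-0.2,0],[1,0,0,0,0],[1,0,0,0,0]]]}}

```text
t: 5.35
eef_pos: [501.0, 17.6, 76.4]
tcp_rot: [3.122, -0.025, 0.023]
ft_force: [0.6, 0.1, 1.0]
opening: 0.005
```

Emit:
{"fn": "arm_command", "kwargs": {"deltas": [[[1,-0.03,0,-0.1,0],[1,0,0,0,0],[1,0,0.05,0,0],[1,0,0.04,0,0]]]}}

```text
t: 5.68
eef_pos: [499.7, 27.5, 68.6]
tcp_rot: [3.121, -0.026, 0.023]
ft_force: [0.2, -0.2, -0.9]
opening: 0.001
```

Emit:
{"fn": "arm_command", "kwargs": {"deltas": [[[1,0,0.03,0,0]]]}}

```text
t: 5.77
eef_pos: [500.2, 30.9, 69.6]
tcp_rot: [3.121, -0.028, 0.023]
ft_force: [1.0, 0.2, -0.5]
opening: 0.004
```

Emit:
{"fn": "arm_command", "kwargs": {"deltas": [[[1,0,0.02,0,0]]]}}

```text
t: 5.85
eef_pos: [500.2, 31.7, 70.0]
tcp_rot: [3.119, -0.028, 0.025]
ft_force: [1.4, -41.7, -22.2]
opening: 0.006
```

Emit:
{"fn": "arm_command", "kwargs": {"deltas": [[[1,0,0.02,0,0]]]}}

```text
t: 5.93
eef_pos: [500.2, 31.6, 69.9]
tcp_rot: [3.115, -0.027, 0.027]
ft_force: [0.7, -34.8, -17.9]
opening: 0.003
```

Emit:
{"fn": "arm_command", "kwargs": {"deltas": [[[1,0,-0.1,0,0],[1,0,-0.1,0.2,0],[1,-0.1,-0.3,0.15,0],[1,-0.15,-0.35,0,0],[1,-0.14,-0.25,0,0],[1,0,0,0,0],[1,0,0,0,0]]]}}

```text
t: 6.52
eef_pos: [461.7, -82.7, 110.8]
tcp_rot: [3.111, -0.035, 0.029]
ft_force: [-0.2, 0.8, 0.2]
opening: 0.011
```

Emit:
{"fn": "arm_command", "kwargs": {"deltas": [[[1,0,0.05,0,0],[1,0,0,-0.3,0],[1,0,0,-0.3,0],[1,0,0,0,0],[1,0,0,0,0]]]}}

```text
t: 6.93
eef_pos: [465.1, -73.8, 52.1]
tcp_rot: [3.11, -0.041, 0.031]
ft_force: [0.2, 1.3, 0.2]
opening: 0.002
```

```bash
python3 - <<'E'
from h import *
snap('scene','s4.png')
a=cv2.imread('pics/s4.png')[180:320,170:470];cv2.imwrite('pics/s4z.png',cv2.resize(a,None,fx=2.6,fy=2.6))
snap('wrist','w4.png')
E
```

```text
(no output)
```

View pics/s4z.png

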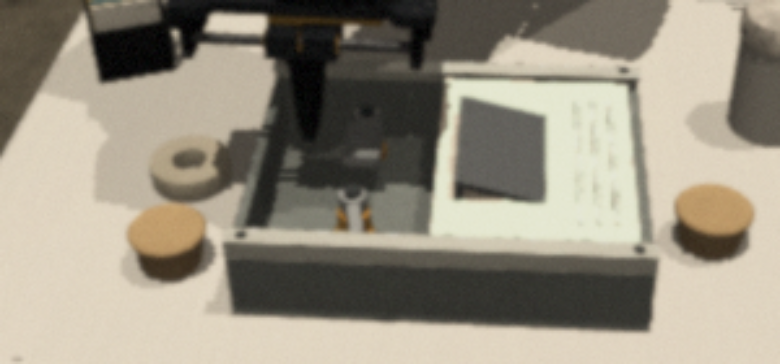

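View pics/w4.png

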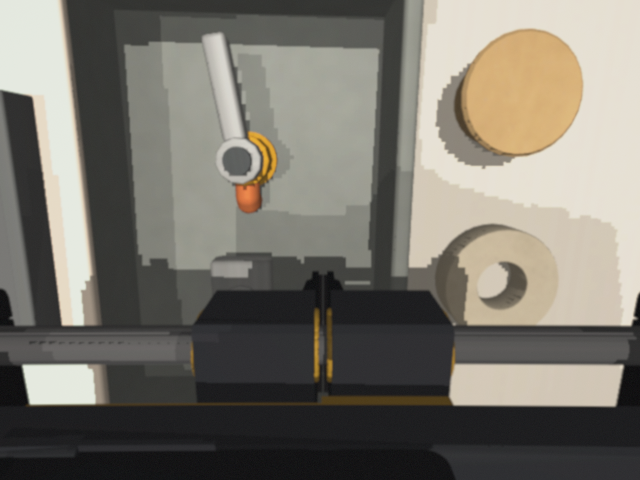

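Emit:
{"fn": "arm_command", "kwargs": {"deltas": [[[1,-0.02,0,-0.18,0],[1,0,0,-0.03,0],[1,0,0,0,0]]]}}

```text
t: 7.28
eef_pos: [465.6, -73.5, 35.2]
tcp_rot: [3.107, -0.048, 0.033]
ft_force: [-0.1, 0.3, 1.1]
opening: 0.008
```

Emit:
{"fn": "arm_command", "kwargs": {"deltas": [[[1,-0.03,0.06,-0.03,0],[1,0,0.07,0,0],[1,0,0.07,0,0]]]}}

```text
t: 7.53
eef_pos: [463.9, -53.3, 34.7]
tcp_rot: [3.106, -0.052, 0.032]
ft_force: [11.4, -11.8, -4.9]
opening: 0.0
```

Emit:
{"fn": "arm_command", "kwargs": {"deltas": [[[1,0.02,0.07,0,0],[1,0.02,0.07,0,0],[1,0,0,0,0]]]}}

```text
t: 7.78
eef_pos: [469.2, -37.5, 36.3]
tcp_rot: [3.104, -0.056, 0.034]
ft_force: [2.0, -2.3, -1.8]
opening: 0.006
```

Emit:
{"fn": "arm_command", "kwargs": {"deltas": [[[1,0,0.07,-0.03,0],[1,-0.02,0.07,-0.02,0],[1,-0.03,0.06,0,0],[1,-0.03,0.04,0,0]]]}}

```text
t: 8.12
eef_pos: [464.8, -13.1, 33.9]
tcp_rot: [3.101, -0.065, 0.035]
ft_force: [3.3, -4.3, 0.4]
opening: 0.004
```

```bash
python3 - <<'E'
from h import *
snap('scene','s5.png')
a=cv2.imread('pics/s5.png')[180:320,170:470];cv2.imwrite('pics/s5z.png',cv2.resize(a,None,fx=2.6,fy=2.6))
E
```

```text
(no output)
```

View pics/s5z.png

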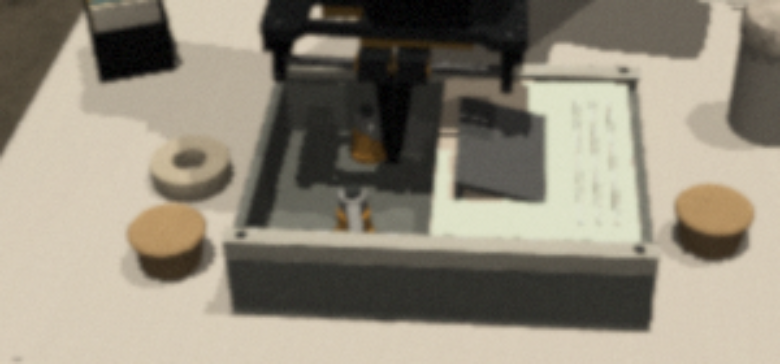

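Emit:
{"fn": "arm_command", "kwargs": {"deltas": [[[1,-0.05,0.04,0,0],[1,-0.05,0.03,0,0],[1,-0.04,0.0,0,0]]]}}

```text
t: 8.42
eef_pos: [452.6, -5.2, 34.9]
tcp_rot: [3.1, -0.072, 0.036]
ft_force: [7.4, 4.9, -1.5]
opening: 0.005
```

Emit:
{"fn": "arm_command", "kwargs": {"deltas": [[[1,-0.03,0,0,0]]]}}

```text
t: 8.5
eef_pos: [450.6, -4.9, 35.3]
tcp_rot: [3.1, -0.075, 0.036]
ft_force: [15.2, 2.9, -5.8]
opening: 0.006
```

Emit:
{"fn": "arm_command", "kwargs": {"deltas": [[[1,-0.03,0,0,0]]]}}

```text
t: 8.58
eef_pos: [450.5, -5.0, 35.8]
tcp_rot: [3.1, -0.082, 0.036]
ft_force: [19.6, 2.3, -14.0]
opening: 0.005
```

Emit:
{"fn": "arm_command", "kwargs": {"deltas": [[[1,-0.03,0,-0.01,0]]]}}

```text
t: 8.67
eef_pos: [450.6, -5.0, 35.5]
tcp_rot: [3.099, -0.09, 0.036]
ft_force: [13.3, 4.7, 1.6]
opening: 0.001
```

Emit:
{"fn": "arm_command", "kwargs": {"deltas": [[[1,0.08,-0.02,0,0],[1,0.03,0,0.1,0],[1,0,-0.1,0.35,0],[1,0,-0.1,0.4,0],[1,-0.25,-0.2,0.3,0],[1,-0.3,-0.2,0.2,0],[1,-0.1,0,0,0],[1,0,0,0,0]]]}}

```text
t: 9.33
eef_pos: [392.6, -66.1, 172.7]
tcp_rot: [3.103, -0.079, 0.038]
ft_force: [0.6, -0.4, 0.5]
opening: 0.004
```

```bash
python3 - <<'E'
from h import *
s=env.state();print(s['eef_pos'],s['tcp_rot'],s['ft_force']);c=snap('wrist','w6.png');snap('top','t6.png')
a=cv2.imread('pics/t6.png')[195:340,210:450];cv2.imwrite('pics/t6z.png',cv2.resize(a,None,fx=3.3,fy=3.3,interpolation=cv2.INTER_CUBIC))
E
```

```text
[392.62900277 -66.11065147 172.68928255] [ 3.10311488 -0.07900825  0.03750111] [ 0.60431465 -0.44200001  0.51405221]
```

View pics/w6.png

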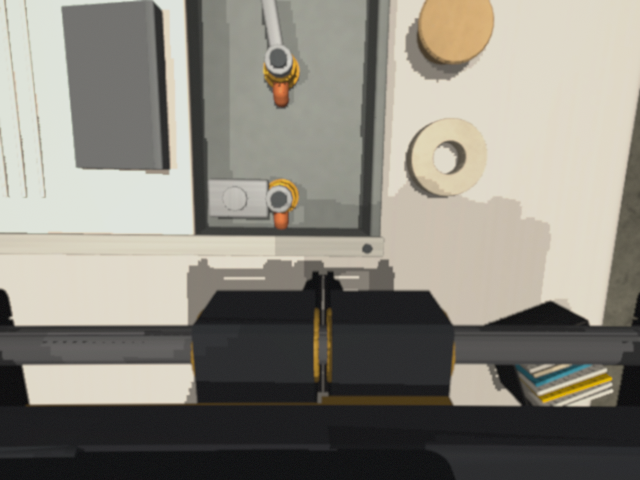

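View pics/t6z.png

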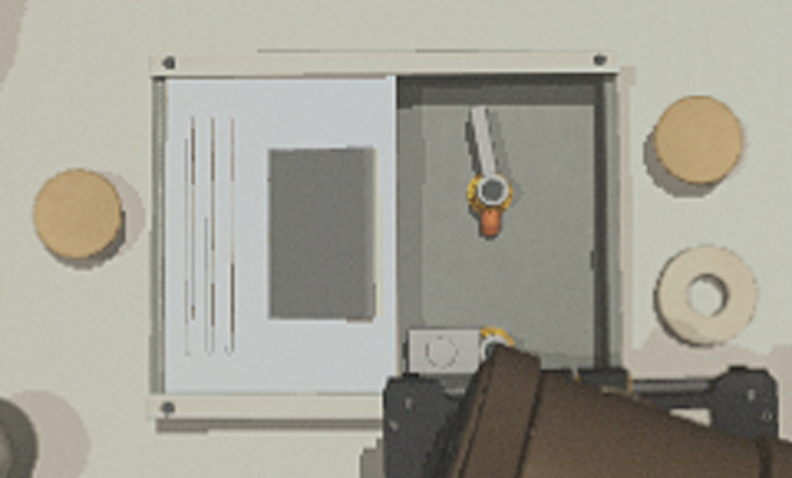

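```bash
python3 - <<'E'
from h import *
from scipy.spatial.transform import Rotation as Ro
s=env.state();c=env.read_camera('wrist')
T=np.eye(4);T[:3,:3]=Ro.from_euler('xyz',s['tcp_rot']).as_matrix();T[:3,3]=s['eef_pos'];T=T@c['tool_from_camera']
f=lambda a,b,z:(lambda d:np.arctan2(d[1],d[0]))(plane(c,*b,z,T)-plane(c,*a,z,T))
print('pad far edge',f((266,180),(210,178.5),42),'near edge',f((267,219),(211,217),42),'channel edge',f((380,241),(5,234),66))
env.job_done()
E
```

```text
pad far edge 1.5799351341091663 near edge 1.5660915551953831 channel edge 1.580894485599395
the job is handed in; nothing more can be done
```

I pushed the cover left by its lip to its stop and left it there, then pushed the broad paddle a quarter turn counter-clockwise to its stop. The job is handed in at about 9.5 s, with the arm clear of everything.

**Cover:** It hit a hard stop with the TCP at y ≈ 31.6 mm, and a second, gentler push stopped at the same place. In the last picture it sits where I left it. My image measurement of its right edge, at box y −6.5, is about 2 mm off the −4 I would expect, which is within the calibration error.

**Paddle:** It stopped moving under 13–20 N with the TCP at x ≈ 450.5 mm. In the picture its edges lie at 1.566 and 1.580 rad, against 1.581 for the box's channel, so it is parallel to box y and shut to within about 0.015 rad.

**Rest of the table:** The slim handle, both cups and the tape roll look unchanged from the earlier pictures.

**What went less well:**
- The first contact with the cover's stop gave a brief wrist force of about 100 N, under the 120 N limit. I backed off at once.
- The tool tilted by up to 0.09 rad during the work, with no visible effect.
- The wrist camera read the valves' x 3 to 7 mm too far, so I placed the paddle push from the box pose and the given dimensions instead.

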